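# Discard the spent vials through the airlock drop

### The job

Put all the spent vials (silver tops, no purple cap) from the steel tray into the drop chamber of the waste station, then break the lid's locked folding stay by pushing its red thumb piece down, and lower the lid gently shut by its bar without letting it fall. Only when the lid is shut, pull the red grip of the spring-loaded shutter all the way to its end stop, keep it there until every vial has dropped into the bin below, and let go there so that the shutter snaps fully home by itself. Leave the purple-capped full vials, the rack, the blue box and the marker where they are.

Things in the scene. Friction and masses are not known exactly. Their poses are not given: they have to be found in the camera images.
- station: Waste station fixed to the bench: clear bin under a blue deck, 170 (x) by 295 (y, from -130 to +165), deck top 85 high, bin inside from 5 to 75 high. Origin on the bench; offsets named in other entries are in its axes, mm (heights over the bench). Lid hinged on the drop chamber's +x edge, stay outside its -y wall, shutter grip on the deck to its +y side.
- rim (a point): Centre of the drop chamber's open mouth, 160 high (station offset 0, -70), axes as the station. The blue chamber is inside 120 (x) by 100 (y), walls 5; its floor is the closed shutter, top at 89 high. With the shutter open, vials fall through into the bin.
- lid (a joint): Lid angle, rad: 0 = standing open (100 degrees from shut, leaning slightly back), 1.75 = shut flat on the rim. The straight stay blocks it at 0. Hinge friction holds the freed lid while it is more than about 65 degrees from shut (below 0.6 rad here); further on it falls and slams if not held.
- lid_bar (a point): Centre of the lid's black round handle bar: 10 diameter, along the station's y, 96 clear between its brackets, 175 from the hinge axis, 38 clear beyond the lid's front edge (room for a finger). 334 high when open, 162 when shut (station offset then -110, -70). Pinch it from above, fingers either side along the station's x; it may turn in the fingers.
- lid_hinge (a point): Middle of the lid's hinge axis (along the station's y): station offset 65, -70, 162 high. The clear lid is 132 long, 110 wide, 6 thick.
- stay (a joint): Fold of the stay's knuckle, rad: 0 = straight, locked slightly over centre; grows as it is broken, about 2.5 with the lid shut. Friction keeps it where it is left.
- stay_thumb (a point): Point on the axis of the red thumb rod at the stay's knuckle: 14 diameter, along the station's y from 34 inward to 10 outward (-y) of this point; locked at station offset 13, -168, 182 high, 43 outside the lid's edge. Pushed down (a few N) it breaks the stay, moving down and to +x on a 74 arc about (-45, 137 high): 20 down folds it 0.7 rad and draws the lid 0.15 rad, 30 down 1.1 and 0.35.
- shutter (a joint): Travel of the shutter, m: 0 = home (closed), 0.110 = end stop (fully open). It slides to the station's +y; a spring pulls it home, 3 N at home to 8.5 N at the end, plus 0.4 N friction.
- shutter_grip (a point): Middle of the shutter's upright red grip, 16 (x) by 12 (y) by 60 tall (top at 149, this point at 128 above the bench); home at station offset 0, 35. 44 free between it and the chamber wall. Axes as the station.
- tray: Steel tray fixed to the bench, 240 (x) by 220 (y), floor 3 thick, rim 9 high and 3 thick; origin under its centre. Place and yaw vary.
- vial1_mid (a point): Spent vaccine vial 1: empty clear-glass vial with white label, silver crimped top and NO purple cap; 45 tall, 24 diameter (top 20), about 16 g; at first upright in the tray. This point is its centre, half-way up on its axis; z runs from base to top. May be absent. All spent vials are alike.
- vial2_mid (a point): Spent vaccine vial 2: empty clear-glass vial with white label, silver crimped top and NO purple cap; 45 tall, 24 diameter (top 20), about 16 g; at first upright in the tray. This point is its centre, half-way up on its axis; z runs from base to top. May be absent. All spent vials are alike.
- vial3_mid (a point): Spent vaccine vial 3: empty clear-glass vial with white label, silver crimped top and NO purple cap; 45 tall, 24 diameter (top 20), about 16 g; at first upright in the tray. This point is its centre, half-way up on its axis; z runs from base to top. May be absent. All spent vials are alike.
- vial4_mid (a point): Spent vaccine vial 4: empty clear-glass vial with white label, silver crimped top and NO purple cap; 45 tall, 24 diameter (top 20), about 16 g; at first upright in the tray. This point is its centre, half-way up on its axis; z runs from base to top. May be absent. All spent vials are alike.
- vial5_mid (a point): Spent vaccine vial 5: empty clear-glass vial with white label, silver crimped top and NO purple cap; 45 tall, 24 diameter (top 20), about 16 g; at first upright in the tray. This point is its centre, half-way up on its axis; z runs from base to top. May be absent. All spent vials are alike.
- vial6_mid (a point): Spent vaccine vial 6: empty clear-glass vial with white label, silver crimped top and NO purple cap; 45 tall, 24 diameter (top 20), about 16 g; at first upright in the tray. This point is its centre, half-way up on its axis; z runs from base to top. May be absent. All spent vials are alike.
- full_vial_mid (a point): Bystander: one full vial with a purple cap on the bench, else like the spent ones; point at its centre. Leave it alone.
- rack: Bystander: clear acrylic rack of purple-capped full vials, 84 by 190 by 55 high, loose; origin under its centre.
- blue_box: Bystander: blue perforated vial box, 115 by 176 by 68 high, loose; origin under its centre.
- marker: Bystander: marker pen lying along its x, 130 long, 14 thick, loose.
There are look-alikes about, which are no part of the job. What is shaped like the part that bears vial3_mid but yellow is not meant.

How it is judged:
On the way, in this order (a step that is already met when the one before it is completed fails the run):
1. all the spent vials lie or stand in the drop chamber, on the shutter and below the rim (x of vial1_mid in the frame of station between -0.08 and 0.08 m and y of vial1_mid in the frame of station between -0.126 and -0.014 m and z of vial1_mid in the frame of station between 0.089 and 0.16 m and x of vial2_mid in the frame of station between -0.08 and 0.08 m and y of vial2_mid in the frame of station between -0.126 and -0.014 m and z of vial2_mid in the frame of station between 0.089 and 0.16 m and x of vial3_mid in the frame of station between -0.08 and 0.08 m and y of vial3_mid in the frame of station between -0.126 and -0.014 m and z of vial3_mid in the frame of station between 0.089 and 0.16 m and x of vial4_mid in the frame of station between -0.08 and 0.08 m and y of vial4_mid in the frame of station between -0.126 and -0.014 m and z of vial4_mid in the frame of station between 0.089 and 0.16 m and x of vial5_mid in the frame of station between -0.08 and 0.08 m and y of vial5_mid in the frame of station between -0.126 and -0.014 m and z of vial5_mid in the frame of station between 0.089 and 0.16 m and x of vial6_mid in the frame of station between -0.08 and 0.08 m and y of vial6_mid in the frame of station between -0.126 and -0.014 m and z of vial6_mid in the frame of station between 0.089 and 0.16 m), for 0.2 s.
2. the stay is broken at its knuckle while the lid still stands up (value of joint stay above 0.3 rad and value of joint lid below 1.2 rad), for 0.1 s.
3. the lid is shut (value of joint lid above 1.7 rad), for 0.2 s.
4. the shutter is at its end stop, with the lid shut (value of joint shutter above 0.104 m and value of joint lid above 1.7 rad), for 0.2 s.
5. the shutter, let go, snaps back (faster than 0.25 m/s) (velocity of joint shutter below -0.25 m/s).
At the end, for the whole second after the job is handed in: Every spent vial lies in the bin under the shutter (centre below the deck, inside its walls), the shutter is home (within 4 mm), the lid is shut (within 0.05 rad) and all is released (x of vial1_mid in the frame of station between -0.08 and 0.08 m and y of vial1_mid in the frame of station between -0.126 and 0.165 m and z of vial1_mid in the frame of station between 0.004 and 0.073 m and x of vial2_mid in the frame of station between -0.08 and 0.08 m and y of vial2_mid in the frame of station between -0.126 and 0.165 m and z of vial2_mid in the frame of station between 0.004 and 0.073 m and x of vial3_mid in the frame of station between -0.08 and 0.08 m and y of vial3_mid in the frame of station between -0.126 and 0.165 m and z of vial3_mid in the frame of station between 0.004 and 0.073 m and x of vial4_mid in the frame of station between -0.08 and 0.08 m and y of vial4_mid in the frame of station between -0.126 and 0.165 m and z of vial4_mid in the frame of station between 0.004 and 0.073 m and x of vial5_mid in the frame of station between -0.08 and 0.08 m and y of vial5_mid in the frame of station between -0.126 and 0.165 m and z of vial5_mid in the frame of station between 0.004 and 0.073 m and x of vial6_mid in the frame of station between -0.08 and 0.08 m and y of vial6_mid in the frame of station between -0.126 and 0.165 m and z of vial6_mid in the frame of station between 0.004 and 0.073 m and value of joint shutter below 0.004 m and value of joint lid above 1.7 rad); the robot touches nothing.
It fails at once if the lid slams: it falls the last 30 degrees at more than 1.5 rad/s (value of joint lid above 1.2 rad and velocity of joint lid above 1.5 rad/s).
It fails at once if the shutter is opened (over 30 mm) while the lid is not shut (value of joint shutter above 0.03 m and value of joint lid below 1.6 rad).
It fails at once if a bystander (full vial, rack, blue box or marker) is moved more than 25 mm (distance of any of full_vial_mid, rack, blue_box, marker from where it was at the start of the episode above 0.025 m).
Of vial1, vial2, vial3, vial4, vial5, vial6 only 4 to 6 are there at a start; the rules pass over those that are not, and their reading is None.
At some moment in a run one of vial1, vial2, vial3, vial4, vial5, vial6 may be knocked a few centimetres aside while the robot is not near it.
It also fails if it takes over 210 s, if anything falls off the work surface, if the arm or the gripper's body presses on something with over 40 N, if the wrist force passes 120 N, or if a joint passes its speed limit or range.

### The arm

A 7-joint arm with a two-finger parallel gripper is mounted at the origin on the work surface. World frame = base frame: x ahead of the robot, y to its left, z up, the work surface at z = 0. Lengths are in m, angles in rad, forces in N, time in s.
With the tool pointing down it reaches from about 0.35 to 0.9 m from the base axis. Payload 7.2 kg.
Tool frame: the origin (TCP) lies on the centre line of the jaws, within the pads' length; the fingertips stand 8 mm ahead of it and the grasp point (between the pads) lies 11 mm behind it; z points along the fingers, y is the line along which they close (so a half turn about z gives the same grasp; the last joint's range is limited). The gripper opens to 88 mm and grips with 3 to 60 N. Pads are 20 mm wide; open, the fingers measure 115 mm over their backs; the gripper's body (75 mm by 178 mm) begins 61 mm behind the grasp point.
Start: joints at [-1.252, 0.411, -0.013, 1.596, 0.006, 1.134, -0.082], TCP at [0.236, 0.579, 0.231] pointing down, gripper open.
Joint ranges: [-2.95, 2.95], [-0.29, 1.99], [-1.47, 1.44], [0.14, 2.54], [-1.03, 4.17], [0.13, 1.85], [-2.86, 2.86]. Speed limits (rad/s): [2.39, 2.39, 3.01, 3.01, 3.14, 3.14, 3.14].

### API

Orientations are given as a unit quaternion [x, y, z, w].
In Python, from workcell import ctrl, snapshot, find_in, place_of gives the robot as it stands. The module is installed in compiled form; this text tells all that it offers.
- The arm moves only by the tool move_arm, never from a script. Its argument "plan" is one flat list of numbers, 7 for each row, row after row: the shift along the world's x, y, z in m, then the turn, a rotation vector about the world's x, y, z in rad, then the closure, from -1 (fully open) to 1 (shut). A call has 1 to 5 rows; each row shifts and turns the commanded pose from where the row before left it; what a row does not reach is not made up. A row lasts 1/10 s, in which the tool goes at most 50 mm and 8.59 degrees, less where a joint would pass 70% of its speed; a pose out of reach is approached as far as the arm can. A call is refused whole if a number of a shift passes 0.05 or a number of a turn 0.15, either way. A call with a gripper value outside its range is refused whole. The fingers move at their own pace and stop on an object; the grip force is fixed at half the most. Time passes only in rows, so rows that do not move let the fingers close. It gives the time, the measured TCP pose, the force, the opening and the grip force at its end, in the units of the state.
- ctrl.observe(): the state, without advancing time (a new reading comes with each control period).
- snapshot(name): name is "side" or "top"; returns a dict with "img" (480x640x3 uint8, red, green, blue), "fx", "fy", "cx", "cy" (pixels), "position" and "rotation" of the camera in the world. Camera axes: x right, y up, looking along -z (the intrinsics and any distortion apply to the point x, -y, -z); pixel columns grow to the right and rows downward; lengths in m; the calibration is good to about 2 mm. A picture is of the moment at which its call begins. There is no depth.
- ctrl.close_job(): hands the job in; it is judged then, once.
Trained networks look in the newest picture that a camera, given by its name, has taken for a name from the list of things; names that differ only in an ending like _2 or _b are one class to them, and where a whole thing is asked for, a point or a joint stands for the part that bears it (a point fixed in the world has none). Each returns a list of dicts, best first, with "score" (0 to 1); they miss things now and then, are a little off and sometimes report something else, mostly with a low value. They report only what shows in the picture. A call takes as long as a camera call. They do not tell look-alikes from the thing itself.
- find_in(camera, name): "location" ([x, y, z] in m, in world coordinates, good to about 4 mm: the middle of the surface that is visible of it).
- place_of(camera, name): "location" ([x, y, z] in m, in world coordinates, good to about 4 mm: a listed point, or the origin of a listed thing).
The state is a dict: "time_s": time; "q": joint angles; "qd": joint speeds; "effort": joint torques, N m; "tool_pos": TCP position; "ee_rot": TCP orientation; "contact_force": force on the tool from outside, world axes, zero at the start; "torque": the same for the moment, N m; "grip_width": finger opening in m; "gripper_force": force on a finger pad.
Only numpy, scipy, OpenCV 4.12 (cv2) and the standard library are available. Lean on these libraries where they do the work, as an engineer would, in place of code of your own. Each camera call takes 0.05 s, during which the arm holds its last target. There are 200 camera calls.

## Working session

There is one attempt and no reset: what is moved stays moved. The work goes in short steps, Python scripts to look and compute and a tool call to move; the robot and the scene stay as the last step left them, time stands still between calls to the robot, and variables do not carry over. Pictures are saved under pics/ and viewed, at most 14 in all, crops included, and the job is handed in when it is done.

Besides the shell and the picture viewer there is one more tool, called after "Call:" as a command line: name --argument value ..., lists and objects as JSON in quotes. move_arm: Moves the arm, as the interface text tells. Its arguments: {"type":"object","properties":{"plan":{"type":"array"}},"required":["plan"]}

```bash
mkdir -p pics; cat > h.py <<'E'
import numpy as np, cv2
from workcell import ctrl, snapshot, find_in, place_of
def save(s,n): cv2.imwrite('pics/'+n,cv2.cvtColor(s['img'],cv2.COLOR_RGB2BGR))
def proj(s,p):
    c=np.array(s['rotation']).reshape(3,3).T@(np.array(p)-s['position'])
    return [round(s['cx']+s['fx']*c[0]/-c[2]),round(s['cy']-s['fy']*c[1]/-c[2])]
def ray(s,u,v,z):
    d=np.array(s['rotation']).reshape(3,3)@np.array([(u-s['cx'])/s['fx'],-(v-s['cy'])/s['fy'],-1])
    p=np.array(s['position']); return p+d*(z-p[2])/d[2]
E
python3 - <<'E'
from h import *
for c in('top','side'):
    s=snapshot(c); save(s,c+'0.png'); print(c,s['position'],s['fx'],[k for k in s])
    for n in 'station rim lid_bar lid_hinge stay_thumb shutter_grip tray vial1_mid full_vial_mid rack blue_box marker'.split():
        for r in place_of(c,n)[:8]: print(n,np.round(r['location'],3),round(r['score'],2),proj(s,r['location']), [k for k in r if k not in('location','score')])
print(ctrl.observe())
E
```

```text
top [0.37491528 0.02824822 1.28045489] 484.5043781959022 ['img', 'fx', 'fy', 'cx', 'cy', 'position', 'rotation']Traceback (most recent call last):
  File "<stdin>", line 5, in <module>
  File "h.py", line 5, in proj
    c=np.array(s['rotation']).reshape(3,3).T@(np.array(p)-s['position'])
      ~~~~~~~~~~~~~~~~~~~~~~~~~~~~~~~^^^^^
ValueError: cannot reshape array of size 4 into shape (3,3)
```

```bash
sed -i 's/np.array(s\[.rotation.\]).reshape(3,3)/R(s)/; 2a from scipy.spatial.transform import Rotation\ndef R(s): return Rotation.from_quat(s["rotation"]).as_matrix()' h.py
python3 - <<'E'
from h import *
for c in('top','side'):
    s=snapshot(c); save(s,c+'0.png'); print(c,s['position'],s['fx'],[k for k in s])
    for n in 'station rim lid_bar lid_hinge stay_thumb shutter_grip tray vial1_mid full_vial_mid rack blue_box marker'.split():
        for r in place_of(c,n)[:8]: print(n,np.round(r['location'],3),round(r['score'],2),proj(s,r['location']), [k for k in r if k not in('location','score')])
print(ctrl.observe())
E
```

```text
top [0.37491528 0.02824822 1.28045489] 484.5043781959022 ['img', 'fx', 'fy', 'cx', 'cy', 'position', 'rotation']
station [ 0.598 -0.212  0.161] 0.74 [425, 217] []
station [ 0.528 -0.146  0.002] 0.69 [388, 254] []
station [ 0.755  0.156 -0.   ] 0.23 [277, 169] []
rim [ 0.531 -0.215  0.16 ] 0.6 [426, 245] []
rim [0.425 0.179 0.024] 0.48 [263, 290] []
rim [ 0.735 -0.198  0.   ] 0.39 [406, 179] []
lid_bar [ 0.63  -0.216  0.334] 0.91 [445, 185] []
lid_bar [0.509 0.256 0.028] 0.47 [234, 257] []
lid_hinge [ 0.6   -0.214  0.158] 0.78 [425, 216] []
stay_thumb [ 0.548 -0.315  0.184] 0.84 [472, 237] []
shutter_grip [ 0.53  -0.112  0.127] 0.91 [381, 247] []
tray [ 0.496  0.217 -0.   ] 0.92 [251, 263] []
tray [ 0.532 -0.218  0.159] 0.72 [427, 245] []
tray [ 0.733 -0.198 -0.   ] 0.29 [406, 180] []
vial1_mid [0.509 0.258 0.023] 0.72 [234, 257] []
vial1_mid [0.577 0.247 0.025] 0.45 [239, 232] []
vial1_mid [0.494 0.217 0.   ] 0.27 [251, 264] []
full_vial_mid [0.718 0.01  0.026] 0.49 [331, 181] []
full_vial_mid [ 0.497  0.216 -0.003] 0.36 [251, 263] []
rack [ 0.289 -0.355 -0.   ] 0.66 [468, 346] []
ra
[... 1083 characters left out ...]
219103,  0.41109612, -0.01266412,  1.59622437,  0.00560467,
        1.13429967, -0.08219164]), 'qd': array([-1.20066832e-03,  1.80348554e-05,  9.78379901e-04,  4.21071751e-04,
       -9.48947436e-04, -3.89714672e-04, -1.31128232e-03]), 'effort': array([ 8.82979407e-05, -5.87740409e+01,  6.40543029e-01, -2.91380489e+01,
       -5.38668979e-02,  1.04263437e-02,  5.17570618e-05]), 'tool_pos': array([0.23579883, 0.57880306, 0.2306461 ]), 'ee_rot': array([1.92205642e-01, 9.81354671e-01, 2.86960382e-06, 9.64495790e-06]), 'contact_force': array([ 0.31302336,  0.13516869, -0.27467473]), 'torque': array([-0.04192524,  0.01012441, -0.0243246 ]), 'gripper_force': 0.0, 'grip_width': 0.08786269498684487}
```

View pics/top0.png

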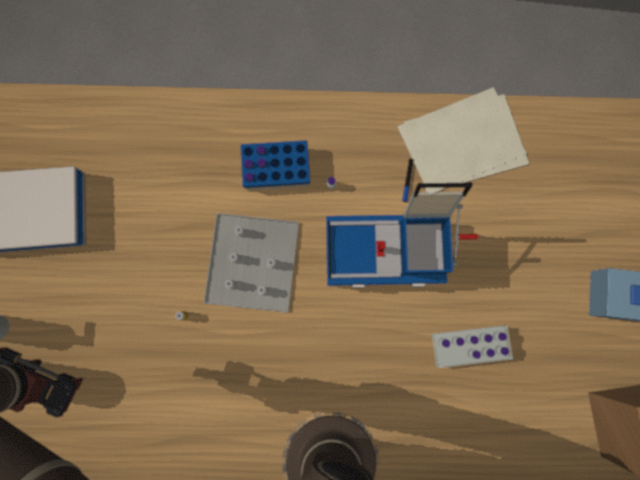

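View pics/side0.png

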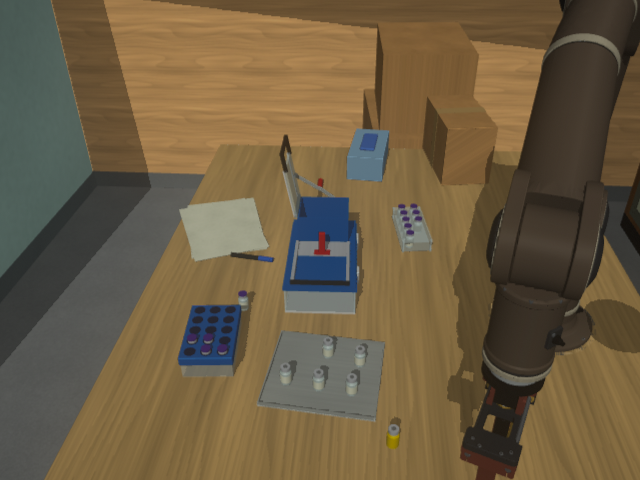

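Five silver-topped vials stand in the tray, at about (239,230), (233,257), (270,262), (229,285) and (262,290) in the top view. The yellow look-alike stands outside the tray at (180,315) and is not meant. I'll confirm with one crop and measure the station yaw and the vials.

```bash
python3 - <<'E'
from h import *
im=cv2.imread('pics/top0.png'); cv2.imwrite('pics/crop0.png',cv2.resize(im[205:330,165:305],None,fx=4.5,fy=4.5,interpolation=cv2.INTER_CUBIC))
s=snapshot('top'); print(s['cx'],s['cy'],s['fy'])
top=[(239,230),(233,257),(270,262),(229,285),(262,290),(180,315)]
for p in top: print(p,np.round(ray(s,*p,0.047),3))
# station fit
off={'rim':(0,-.07),'lid_bar':(.095,-.07),'lid_hinge':(.065,-.07),'stay_thumb':(.013,-.168),'shutter_grip':(0,.035)}
A=[];B=[]
for c in('top','side'):
    snapshot(c)
    for n,o in off.items():
        for r in place_of(c,n)[:1]:
            if r['score']>.5 and np.linalg.norm(r['location'][:2]-np.array([.53,-.146])-o)<.03: A.append(o);B.append(r['location'][:2])
    print([(np.round(r['location'],3),round(r['score'],2)) for n in('vial1_mid','vial2_mid') for r in find_in(c,n) if r['score']>.3])
A=np.array(A);B=np.array(B);a=A-A.mean(0);b=B-B.mean(0)
th=np.arctan2((a[:,0]*b[:,1]-a[:,1]*b[:,0]).sum(),(a*b).sum());r=np.array([[np.cos(th),-np.sin(th)],[np.sin(th),np.cos(th)]])
t=B.mean(0)-r@A.mean(0);print('yaw deg',np.degrees(th),'orig',t,len(A));print(np.round(B-(A@r.T+t),4))
for o in [(0,-.07),(.06,-.02),(0,.035)]:print(proj(s,[*(r@o+t),.16]))
E
```

```text
332.6165356659514 240.3906837924009 484.5043781959022
(239, 230) [0.577 0.244 0.047]
(233, 257) [0.507 0.256 0.047]
(270, 262) [0.496 0.162 0.047]
(229, 285) [0.436 0.263 0.047]
(262, 290) [0.425 0.179 0.047]
(180, 315) [0.36  0.381 0.047]
[(array([0.493, 0.155, 0.049]), 0.44)]
[(array([0.579, 0.256, 0.038]), 0.73), (array([0.494, 0.168, 0.036]), 0.75), (array([ 0.578, -0.274,  0.202]), 0.35)]
yaw deg 1.9538477003188635 orig [ 0.53075544 -0.14652831] 9
[[-0.0001  0.0021]
 [-0.0007 -0.0058]
 [ 0.0034  0.0021]
 [-0.0027 -0.0003]
 [ 0.0012 -0.0027]
 [ 0.0012 -0.0006]
 [ 0.0004  0.0027]
 [ 0.0016  0.004 ]
 [-0.0044 -0.0016]]
[427, 244]
[405, 219]
[382, 245]
```

View pics/crop0.png

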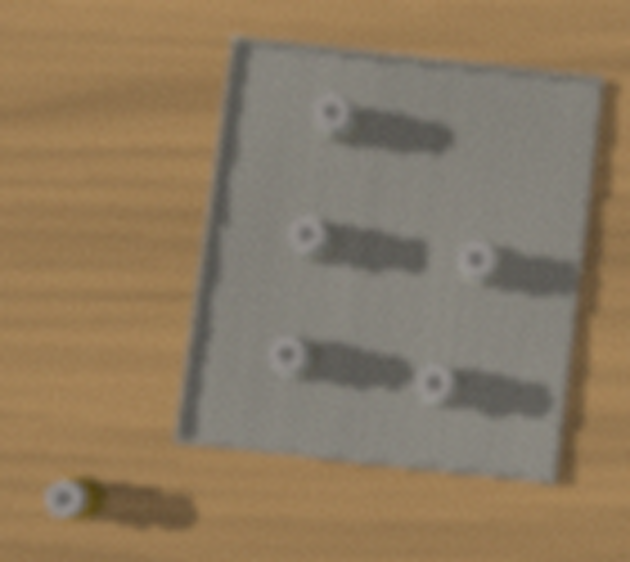

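Call:
move_arm --plan '[0.034,-0.034,0,0,0,0.084,-0.4,0.034,-0.034,0,0,0,0.084,-0.4,0.034,-0.034,0,0,0,0.084,-0.4,0.034,-0.034,0,0,0,0.084,-0.4,0.034,-0.034,0,0,0,0.084,-0.4]'

```text
time_s: 2.75
tool_pos: [0.4069, 0.4074, 0.2309]
ee_rot: [-0.018, 1.0, 0.0, 0.0]
contact_force: [1.3, 0.1, -0.7]
grip_width: 0.0621
gripper_force: 0.0
```

Call:
move_arm --plan '[0.034,-0.033,-0.02,0,0,0,-0.4,0.034,-0.033,-0.03,0,0,0,-0.4,0.034,-0.033,-0.03,0,0,0,-0.4,0.034,-0.033,-0.03,0,0,0,-0.4,0.034,-0.033,-0.02,0,0,0,-0.4]'

```text
time_s: 3.25
tool_pos: [0.5631, 0.2554, 0.1099]
ee_rot: [-0.017, 1.0, -0.0, -0.001]
contact_force: [-0.0, 0.1, -0.0]
grip_width: 0.0617
gripper_force: 0.0
```

Call:
move_arm --plan '[0,0,0,0,0,0,-0.4]'

```text
time_s: 3.35
tool_pos: [0.5661, 0.2483, 0.1085]
ee_rot: [-0.012, 1.0, -0.003, -0.001]
contact_force: [-0.1, -0.8, -0.6]
grip_width: 0.0611
gripper_force: 0.0
```

Call:
move_arm --plan '[0.011,-0.004,-0.02,0,0,0,-0.4,0,0,-0.036,0,0,0,-0.4,0,0,-0.035,0,0,0,-0.4,0,0,0,0,0,0,1,0,0,0,0,0,0,1]'

```text
time_s: 3.85
tool_pos: [0.5736, 0.2527, 0.0208]
ee_rot: [-0.017, 1.0, -0.0, -0.0]
contact_force: [-1.2, -0.4, 1.1]
grip_width: 0.049
gripper_force: 0.0
```

Call:
move_arm --plan '[0,0,0,0,0,0,1,0,0,0,0,0,0,1]'

```text
time_s: 4.05
tool_pos: [0.575, 0.2531, 0.0227]
ee_rot: [-0.017, 1.0, 0.001, 0.001]
contact_force: [0.2, 0.7, -0.6]
grip_width: 0.0332
gripper_force: 0.0
```

Call:
move_arm --plan '[0,0,0,0,0,0,1,0,0,0,0,0,0,1,0,0,0.02,0,0,0,1]'

```text
time_s: 4.35
tool_pos: [0.5725, 0.2519, 0.0393]
ee_rot: [-0.017, 1.0, -0.001, -0.001]
contact_force: [-0.7, 0.1, 0.4]
grip_width: 0.0231
gripper_force: 30.0
```

Call:
move_arm --plan '[0,0,0.04,0,0,0,1,0,0,0.04,0,0,0,1,0,0,0.04,0,0,0,1,0,0,0.04,0,0,0,1,-0.008,-0.044,0,0,0,0,1]'

```text
time_s: 4.85
tool_pos: [0.5681, 0.2156, 0.2067]
ee_rot: [-0.021, 1.0, 0.004, 0.005]
contact_force: [1.7, 0.1, -0.9]
grip_width: 0.0235
gripper_force: 30.0
```

Call:
move_arm --plan '[-0.008,-0.044,0,0,0,0,1,-0.008,-0.044,0,0,0,0,1,-0.008,-0.044,0,0,0,0,1,-0.008,-0.044,0,0,0,0,1,-0.008,-0.044,0,0,0,0,1]'

```text
time_s: 5.35
tool_pos: [0.5253, -0.0133, 0.2011]
ee_rot: [-0.017, 1.0, 0.0, 0.0]
contact_force: [-0.2, -0.5, -0.6]
grip_width: 0.0232
gripper_force: 30.0
```

Call:
move_arm --plan '[-0.008,-0.044,0,0,0,0,1,-0.008,-0.044,0,0,0,0,1,-0.008,-0.044,0,0,0,0,1,-0.008,-0.044,0,0,0,0,1,0,0,0,0,0,0,1]'

```text
time_s: 5.85
tool_pos: [0.4917, -0.1945, 0.2012]
ee_rot: [-0.012, 1.0, -0.001, 0.0]
contact_force: [-0.5, 0.1, 0.3]
grip_width: 0.0234
gripper_force: 30.0
```

Call:
move_arm --plan '[0.002,-0.039,0,0,0,0,1,0,0,-0.026,0,0,0,1,0,0,-0.026,0,0,0,1,0,0,0,0,0,0,1,0,0,0,0,0,0,0.1]'

```text
time_s: 6.35
tool_pos: [0.4959, -0.226, 0.1489]
ee_rot: [-0.017, 1.0, 0.0, -0.0]
contact_force: [-1.0, 0.2, -0.5]
grip_width: 0.0282
gripper_force: 0.0
```

Call:
move_arm --plan '[0,0,0,0,0,0,0.1,0,0,0,0,0,0,0.1,0,0,0,0,0,0,0.1,0,0,0.03,0,0,0,0.1,0,0,0.03,0,0,0,0.1]'

```text
time_s: 6.85
tool_pos: [0.4954, -0.2264, 0.2091]
ee_rot: [-0.017, 1.0, 0.0, -0.001]
contact_force: [0.9, -0.8, 0.2]
grip_width: 0.0398
gripper_force: 0.0
```

```bash
python3 - <<'E'
from h import *
print(ctrl.observe()['tool_pos'])
s=snapshot('side');a=s['img'];b=snapshot('top')['img']
im=np.hstack([cv2.resize(a[120:420,180:480],(400,400)),cv2.resize(b[160:360,200:500],(400,267))[:,:].repeat(1,0) if 0 else cv2.resize(b[130:350,200:500],(400,400))])
cv2.imwrite('pics/c1.png',im[:,:,::-1])
E
```

```text
[ 0.4953745  -0.22638688  0.20914812]
```

View pics/c1.png

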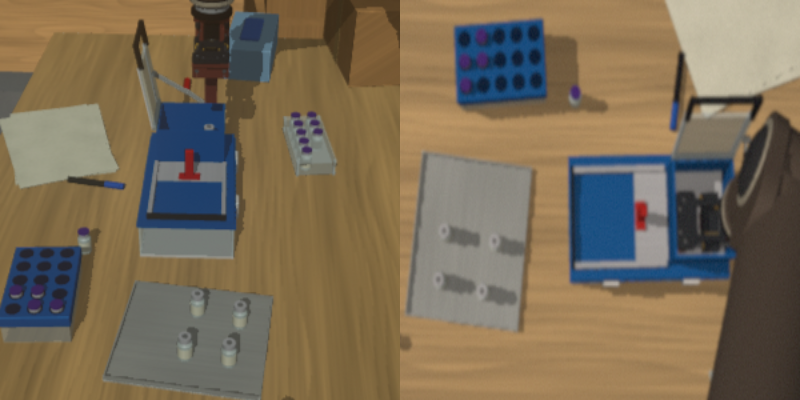

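The left (side) crop shows a silver top at (209,127), seen inside the blue chamber. The tray still holds four vials. I'll check these numerically.

```bash
python3 - <<'E'
from h import *
s=snapshot('side'); print('in chamber',[np.round(ray(s,336.8,215.3,z),3) for z in(.1,.134,.16)])
t=snapshot('top')
for p in [(444,230),(495,241),(438,279),(482,291)]: print(np.round(ray(t,200+(p[0]-400)*.75,130+p[1]*.55,.047),3))
for p in [(198,291),(241,307),(185,337),(229,344)]: print('s',np.round(ray(s,180+p[0]*.75,120+p[1]*.75,.047),3))
E
```

```text
in chamber [array([ 0.5  , -0.275,  0.1  ]), array([ 0.497, -0.218,  0.134]), array([ 0.495, -0.175,  0.16 ])]
[0.509 0.256 0.047]
[0.495 0.158 0.047]
[0.44  0.264 0.047]
[0.425 0.181 0.047]
s [0.493 0.158 0.047]
s [0.422 0.19  0.047]
s [0.506 0.262 0.047]
s [0.438 0.272 0.047]
```

Call:
move_arm --plan '[0,0.046,0,0,0,0,0.1,0,0.048,0,0,0,0,-0.1,0,0.048,0,0,0,0,-0.4,0,0.048,0,0,0,0,-0.4,0,0.048,0,0,0,0,-0.4]'

```text
time_s: 7.55
tool_pos: [0.4948, 0.0132, 0.2076]
ee_rot: [-0.017, 1.0, -0.0, -0.001]
contact_force: [1.1, 0.1, -0.1]
grip_width: 0.0608
gripper_force: 0.0
```

Call:
move_arm --plan '[0,0.048,0,0,0,0,-0.4,0,0.048,0,0,0,0,-0.4,0,0.048,-0.01,0,0,0,-0.4,0,0,-0.04,0,0,0,-0.4,0,0,-0.04,0,0,0,-0.4]'

```text
time_s: 8.05
tool_pos: [0.4953, 0.1576, 0.1171]
ee_rot: [-0.019, 1.0, 0.0, 0.0]
contact_force: [0.3, -0.8, -0.8]
grip_width: 0.0614
gripper_force: 0.0
```

Call:
move_arm --plan '[0,0,0,0,0,0,-0.4]'

```text
time_s: 8.15
tool_pos: [0.4917, 0.1544, 0.1133]
ee_rot: [-0.017, 1.0, -0.002, -0.005]
contact_force: [-0.8, -0.8, -0.4]
grip_width: 0.0615
gripper_force: 0.0
```

Call:
move_arm --plan '[0,0.003,-0.032,0,0,0,-0.4,0,0,-0.032,0,0,0,-0.4,0,0,-0.03,0,0,0,-0.4,0,0,0,0,0,0,1,0,0,0,0,0,0,1]'

```text
time_s: 8.65
tool_pos: [0.4962, 0.1582, 0.0255]
ee_rot: [-0.016, 1.0, -0.0, -0.0]
contact_force: [0.8, 0.3, 0.3]
grip_width: 0.0489
gripper_force: 0.0
```

Call:
move_arm --plan '[0,0,0,0,0,0,1,0,0,0,0,0,0,1,0,0,0,0,0,0,1,0,0,0,0,0,0,1,0,0,0.02,0,0,0,1]'

```text
time_s: 9.15
tool_pos: [0.4947, 0.158, 0.0436]
ee_rot: [-0.017, 1.0, -0.001, -0.001]
contact_force: [-0.4, -0.3, -0.3]
grip_width: 0.0235
gripper_force: 30.0
```

Call:
move_arm --plan '[0,0,0.04,0,0,0,1,0,0,0.04,0,0,0,1,0,0,0.04,0,0,0,1,0,0,0.04,0,0,0,1,0,-0.044,0,0,0,0,1]'

```text
time_s: 9.65
tool_pos: [0.4985, 0.1203, 0.2103]
ee_rot: [-0.021, 1.0, 0.003, 0.005]
contact_force: [1.3, -1.6, -1.0]
grip_width: 0.023
gripper_force: 30.0
```

Call:
move_arm --plan '[0,-0.044,0,0,0,0,1,0,-0.044,0,0,0,0,1,0,-0.044,0,0,0,0,1,0,-0.044,0,0,0,0,1,0,-0.044,0,0,0,0,1]'

```text
time_s: 10.15
tool_pos: [0.4954, -0.1073, 0.2051]
ee_rot: [-0.017, 1.0, 0.0, 0.0]
contact_force: [1.5, 0.6, 0.3]
grip_width: 0.0232
gripper_force: 30.0
```

Call:
move_arm --plan '[0,-0.044,0,0,0,0,1,0,-0.044,0,0,0,0,1,0,0,0,0,0,0,1]'

```text
time_s: 10.45
tool_pos: [0.4945, -0.2003, 0.2051]
ee_rot: [-0.012, 1.0, -0.002, 0.0]
contact_force: [0.6, -0.4, 0.5]
grip_width: 0.0235
gripper_force: 30.0
```

Call:
move_arm --plan '[0.0355,-0.033,0,0,0,0,1,0,-0.002,0,0,0,0,1,0,0,-0.026,0,0,0,1,0,0,-0.026,0,0,0,1,0,0,0,0,0,0,1]'

```text
time_s: 10.95
tool_pos: [0.5293, -0.2269, 0.1497]
ee_rot: [-0.017, 1.0, 0.001, -0.003]
contact_force: [0.8, 0.4, 0.0]
grip_width: 0.0234
gripper_force: 30.0
```

Call:
move_arm --plan '[0,0,0,0,0,0,0.1,0,0,0,0,0,0,0.1,0,0,0,0,0,0,0.1,0,0,0.03,0,0,0,0.1,0,0,0.026,0,0,0,0.1]'

```text
time_s: 11.45
tool_pos: [0.5313, -0.2286, 0.2101]
ee_rot: [-0.017, 1.0, -0.0, 0.0]
contact_force: [-0.2, 0.2, 1.5]
grip_width: 0.039
gripper_force: 0.0
```

Call:
move_arm --plan '[-0.005,0.046,0,0,0,0,0.1,-0.005,0.048,0,0,0,0,0,-0.005,0.048,0,0,0,0,-0.4,-0.005,0.048,0,0,0,0,-0.4,-0.002,0.048,0,0,0,0,-0.4]'

```text
time_s: 11.95
tool_pos: [0.5091, 0.0112, 0.2099]
ee_rot: [-0.016, 1.0, 0.0, 0.001]
contact_force: [0.2, -0.6, 1.2]
grip_width: 0.0608
gripper_force: 0.0
```

Call:
move_arm --plan '[0,0.048,0,0,0,0,-0.4,0,0.048,0,0,0,0,-0.4,0,0.048,0,0,0,0,-0.4,0,0.048,0,0,0,0,-0.4,0,0.048,0,0,0,0,-0.4]'

```text
time_s: 12.45
tool_pos: [0.5094, 0.2515, 0.2099]
ee_rot: [-0.016, 1.0, 0.0, 0.001]
contact_force: [0.4, -0.1, -0.5]
grip_width: 0.0615
gripper_force: 0.0
```

Call:
move_arm --plan '[0,0,-0.045,0,0,0,-0.4,0,0,-0.045,0,0,0,-0.4,0,0,0,0,0,0,-0.4]'

```text
time_s: 12.75
tool_pos: [0.5061, 0.2482, 0.1143]
ee_rot: [-0.017, 1.0, -0.002, -0.004]
contact_force: [-0.0, -1.4, 0.0]
grip_width: 0.0619
gripper_force: 0.0
```

Call:
move_arm --plan '[0.001,0.008,-0.032,0,0,0,-0.4,0,0,-0.032,0,0,0,-0.4,0,0,-0.033,0,0,0,-0.4,0,0,0,0,0,0,1,0,0,0,0,0,0,1]'

```text
time_s: 13.25
tool_pos: [0.5114, 0.2576, 0.0235]
ee_rot: [-0.016, 1.0, 0.0, 0.001]
contact_force: [0.7, 0.4, -0.1]
grip_width: 0.0489
gripper_force: 0.0
```

Call:
move_arm --plan '[0,0,0,0,0,0,1,0,0,0,0,0,0,1,0,0,0,0,0,0,1,0,0,0,0,0,0,1,0,0,0.02,0,0,0,1]'

```text
time_s: 13.75
tool_pos: [0.5092, 0.2568, 0.0405]
ee_rot: [-0.017, 1.0, -0.001, -0.001]
contact_force: [-0.9, -0.4, -1.3]
grip_width: 0.0236
gripper_force: 30.0
```

Call:
move_arm --plan '[0,0,0.04,0,0,0,1,0,0,0.04,0,0,0,1,0,0,0.04,0,0,0,1,0,0,0.04,0,0,0,1,0.001,-0.045,0.01,0,0,0,1]'

```text
time_s: 14.25
tool_pos: [0.5123, 0.219, 0.2166]
ee_rot: [-0.021, 1.0, 0.003, 0.003]
contact_force: [1.0, 0.3, -0.2]
grip_width: 0.0237
gripper_force: 30.0
```

Call:
move_arm --plan '[0.001,-0.045,0,0,0,0,1,0.001,-0.045,0,0,0,0,1,0.001,-0.045,0,0,0,0,1,0.001,-0.045,0,0,0,0,1,0.001,-0.045,0,0,0,0,1]'

```text
time_s: 14.75
tool_pos: [0.516, -0.0144, 0.2122]
ee_rot: [-0.017, 1.0, 0.0, 0.0]
contact_force: [0.7, -0.6, -0.8]
grip_width: 0.0235
gripper_force: 30.0
```

Call:
move_arm --plan '[0.003,-0.045,0,0,0,0,1,0.003,-0.045,0,0,0,0,1,0.003,-0.045,0,0,0,0,1,0.003,-0.045,0,0,0,0,1,0,0,0,0,0,0,1]'

```text
time_s: 15.25
tool_pos: [0.5271, -0.2, 0.2121]
ee_rot: [-0.012, 1.0, -0.002, 0.0]
contact_force: [0.2, 0.6, 0.6]
grip_width: 0.0235
gripper_force: 30.0
```

Call:
move_arm --plan '[-0.003,0.006,0,0,0,0,1,0,0,-0.03,0,0,0,1,0,0,-0.03,0,0,0,1,0,0,0,0,0,0,1,0,0,0,0,0,0,0.1]'

```text
time_s: 15.75
tool_pos: [0.5274, -0.19, 0.1525]
ee_rot: [-0.017, 1.0, -0.004, 0.003]
contact_force: [8.4, -23.7, -9.9]
grip_width: 0.0285
gripper_force: 11.9
```

Call:
move_arm --plan '[0,0,0,0,0,0,0.1,0,0,0,0,0,0,0.1,0,0,0,0,0,0,0.1,0,0,0.03,0,0,0,0.1,0,0,0.026,0,0,0,0.1]'

```text
time_s: 16.25
tool_pos: [0.5246, -0.1857, 0.2078]
ee_rot: [-0.017, 1.0, 0.0, -0.001]
contact_force: [0.5, 0.0, -0.7]
grip_width: 0.0394
gripper_force: 0.0
```

Call:
move_arm --plan '[-0.009,0.046,0,0,0,0,0.1,-0.009,0.046,0,0,0,0,0,-0.009,0.046,0,0,0,0,-0.4,-0.009,0.046,0,0,0,0,-0.4,-0.009,0.046,0,0,0,0,-0.4]'

```text
time_s: 16.75
tool_pos: [0.4786, 0.0474, 0.208]
ee_rot: [-0.018, 1.0, 0.0, 0.0]
contact_force: [1.3, 1.0, 0.5]
grip_width: 0.0606
gripper_force: 0.0
```

Call:
move_arm --plan '[-0.009,0.046,0,0,0,0,-0.4,-0.009,0.046,0,0,0,0,-0.4,-0.009,0.046,0,0,0,0,-0.4,-0.009,0.046,0,0,0,0,-0.4,-0.004,0.046,0,0,0,0,-0.4]'

```text
time_s: 17.25
tool_pos: [0.4372, 0.277, 0.2081]
ee_rot: [-0.018, 1.0, 0.0, -0.0]
contact_force: [1.1, -0.6, 0.5]
grip_width: 0.0617
gripper_force: 0.0
```

Call:
move_arm --plan '[0,0,-0.045,0,0,0,-0.4,0,0,-0.045,0,0,0,-0.4,0,0,0,0,0,0,-0.4]'

```text
time_s: 17.55
tool_pos: [0.4351, 0.2732, 0.1131]
ee_rot: [-0.019, 1.0, -0.002, -0.004]
contact_force: [-0.5, -0.4, -0.1]
grip_width: 0.0615
gripper_force: 0.0
```

```bash
python3 - <<'E'
from h import *
print(ctrl.observe()['tool_pos'])
s=snapshot('side');a=s['img'];b=snapshot('top')['img']
im=np.hstack([cv2.resize(a[120:420,180:480],(400,400)),cv2.resize(b[130:350,200:500],(400,400))])
cv2.imwrite('pics/c2.png',im[:,:,::-1])
E
```

```text
[0.43513858 0.27315951 0.11314624]
```

View pics/c2.png

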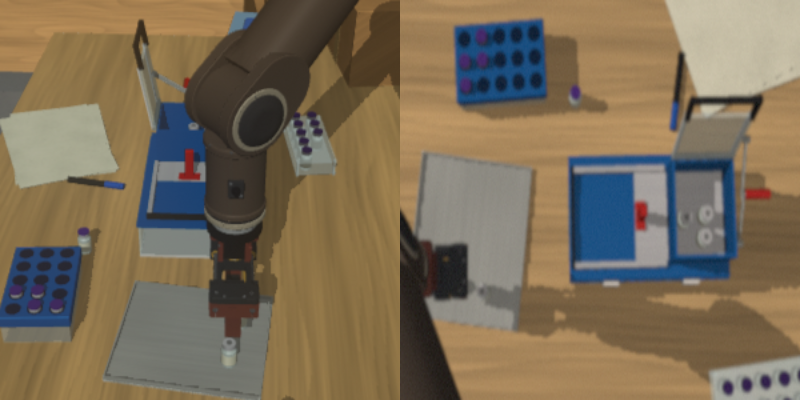

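The right crop shows three vials standing in the chamber at (685,218), (706,213) and (706,237). In the left crop vial E is still in the tray at (229,345), and D is hidden under the gripper. The third drop touched the +y wall with 24 N, so I'll place the next ones further in.

Call:
move_arm --plan '[0.003,-0.004,-0.032,0,0,0,-0.4,0,0,-0.032,0,0,0,-0.4,0,0,-0.033,0,0,0,-0.4,0,0,0,0,0,0,1,0,0,0,0,0,0,1]'

```text
time_s: 18.15
tool_pos: [0.4442, 0.2702, 0.0226]
ee_rot: [-0.017, 1.0, 0.001, 0.001]
contact_force: [-0.2, 0.2, 0.6]
grip_width: 0.0489
gripper_force: 0.0
```

Call:
move_arm --plan '[0,0,0,0,0,0,1,0,0,0,0,0,0,1,0,0,0,0,0,0,1,0,0,0,0,0,0,1,0,0,0.02,0,0,0,1]'

```text
time_s: 18.65
tool_pos: [0.4423, 0.2687, 0.0396]
ee_rot: [-0.017, 1.0, -0.001, -0.001]
contact_force: [0.3, -0.2, 0.1]
grip_width: 0.0233
gripper_force: 30.0
```

Call:
move_arm --plan '[0,0,0.04,0,0,0,1,0,0,0.04,0,0,0,1,0,0,0.04,0,0,0,1,0,0,0.04,0,0,0,1,0.01,-0.045,0.01,0,0,0,1]'

```text
time_s: 19.15
tool_pos: [0.4538, 0.2306, 0.2154]
ee_rot: [-0.021, 1.0, 0.003, 0.003]
contact_force: [1.4, -0.1, -0.2]
grip_width: 0.0237
gripper_force: 30.0
```

```bash
python3 - <<'E'
from h import *
t=snapshot('top')
for p in [(685,218),(706,213),(706,237)]: print(np.round(ray(t,200+(p[0]-400)*.75,130+p[1]*.55,.134),3))
for n in('shutter_grip','stay_thumb','lid_hinge','rim','lid_bar'): print(n,[(np.round(r['location'],3),round(r['score'],2)) for r in place_of('top',n)[:1]])
E
```

```text
[ 0.522 -0.19   0.134]
[ 0.53  -0.228  0.134]
[ 0.498 -0.228  0.134]
shutter_grip [(array([ 0.531, -0.112,  0.128]), 0.74)]
stay_thumb [(array([ 0.549, -0.314,  0.184]), 0.67)]
lid_hinge [(array([ 0.604, -0.214,  0.159]), 0.93)]
rim [(array([ 0.533, -0.213,  0.16 ]), 0.74)]
lid_bar [(array([ 0.626, -0.216,  0.34 ]), 0.97)]
```

Call:
move_arm --plan '[0.011,-0.044,0,0,0,0,1,0.011,-0.044,0,0,0,0,1,0.011,-0.044,0,0,0,0,1,0.011,-0.044,0,0,0,0,1,0.011,-0.044,0,0,0,0,1]'

```text
time_s: 19.95
tool_pos: [0.5083, 0.0039, 0.2099]
ee_rot: [-0.018, 1.0, 0.0, -0.001]
contact_force: [1.2, 0.5, -0.9]
grip_width: 0.0232
gripper_force: 30.0
```

Call:
move_arm --plan '[0.011,-0.044,0,0,0,0,1,0.011,-0.044,0,0,0,0,1,0.011,-0.044,0,0,0,0,1,0.011,-0.044,0,0,0,0,1,0.0,-0.035,0,0,0,0,1]'

```text
time_s: 20.45
tool_pos: [0.5533, -0.208, 0.2094]
ee_rot: [-0.017, 1.0, -0.0, -0.001]
contact_force: [-0.0, 0.8, -0.9]
grip_width: 0.0235
gripper_force: 30.0
```

Call:
move_arm --plan '[0,0,0,0,0,0,1,0,0,0,0,0,0,1]'

```text
time_s: 20.65
tool_pos: [0.5522, -0.2061, 0.2094]
ee_rot: [-0.016, 1.0, 0.0, -0.001]
contact_force: [0.4, 0.1, -0.4]
grip_width: 0.0233
gripper_force: 30.0
```

Call:
move_arm --plan '[0.004,-0.005,0,0,0,0,1,0,0,-0.024,0,0,0,1,0,0,-0.024,0,0,0,1,0,0,0,0,0,0,1,0,0,0,0,0,0,0.1]'

```text
time_s: 21.15
tool_pos: [0.5567, -0.2104, 0.1627]
ee_rot: [-0.018, 1.0, 0.0, -0.0]
contact_force: [0.5, -0.4, -0.1]
grip_width: 0.0286
gripper_force: 0.0
```

Call:
move_arm --plan '[0,0,0,0,0,0,0.1,0,0,0,0,0,0,0.1,0,0,0,0,0,0,0.1,0,0,0.03,0,0,0,0.1,0,0,0.02,0,0,0,0.1]'

```text
time_s: 21.65
tool_pos: [0.5565, -0.2118, 0.2141]
ee_rot: [-0.017, 1.0, -0.0, 0.0]
contact_force: [0.6, 0.9, 1.1]
grip_width: 0.0396
gripper_force: 0.0
```

Call:
move_arm --plan '[-0.015,0.044,0,0,0,0,0.1,-0.015,0.044,0,0,0,0,0,-0.015,0.044,0,0,0,0,-0.4,-0.015,0.044,0,0,0,0,-0.4,-0.015,0.044,0,0,0,0,-0.4]'

```text
time_s: 22.15
tool_pos: [0.4807, 0.0099, 0.2133]
ee_rot: [-0.016, 1.0, 0.0, 0.001]
contact_force: [1.1, 0.3, 0.2]
grip_width: 0.0612
gripper_force: 0.0
```

Call:
move_arm --plan '[-0.015,0.044,0,0,0,0,-0.4,-0.015,0.044,0,0,0,0,-0.4,-0.015,0.044,0,0,0,0,-0.4,-0.012,0.044,0,0,0,0,-0.4,0,0,0,0,0,0,-0.4]'

```text
time_s: 22.65
tool_pos: [0.4225, 0.1904, 0.2133]
ee_rot: [-0.021, 1.0, 0.001, 0.0]
contact_force: [0.7, -0.1, 0.0]
grip_width: 0.0615
gripper_force: 0.0
```

```bash
python3 - <<'E'
from h import *
print(ctrl.observe()['tool_pos'])
s=snapshot('side');a=s['img'];b=snapshot('top')['img']
im=np.hstack([cv2.resize(a[120:420,180:480],(400,400)),cv2.resize(b[130:350,200:500],(400,400))])
cv2.imwrite('pics/c3.png',im[:,:,::-1])
E
```

```text
[0.42248515 0.19042193 0.21325952]
```

View pics/c3.png

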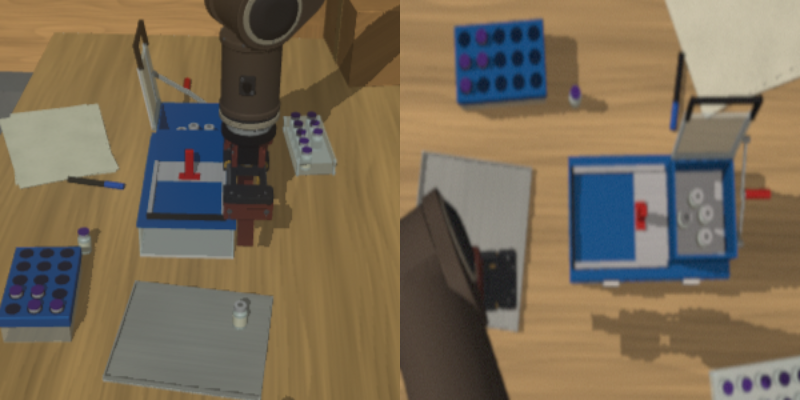

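Four vials now stand in the chamber, at right-crop (685,218), (697,197), (706,213) and (706,237). The last tray vial, E, is at left-crop (240,306), where it stood before.

Call:
move_arm --plan '[0.001,-0.005,-0.039,0,0,0,-0.4,0,0,-0.039,0,0,0,-0.4,0,0,-0.039,0,0,0,-0.4,0,0,-0.039,0,0,0,-0.4,0,0,-0.036,0,0,0,-0.4]'

```text
time_s: 23.25
tool_pos: [0.4262, 0.1774, 0.0193]
ee_rot: [-0.015, 1.0, -0.0, 0.0]
contact_force: [0.6, -0.4, -0.1]
grip_width: 0.0609
gripper_force: 0.0
```

Call:
move_arm --plan '[0,0,0,0,0,0,1,0,0,0,0,0,0,1,0,0,0,0,0,0,1,0,0,0,0,0,0,1,0,0,0,0,0,0,1]'

```text
time_s: 23.75
tool_pos: [0.4263, 0.1798, 0.022]
ee_rot: [-0.017, 1.0, 0.001, 0.001]
contact_force: [-0.8, -0.4, 0.0]
grip_width: 0.025
gripper_force: 0.1
```

Call:
move_arm --plan '[0,0,0,0,0,0,1,0,0,0.02,0,0,0,1,0,0,0.04,0,0,0,1,0,0,0.04,0,0,0,1,0,0,0.04,0,0,0,1]'

```text
time_s: 24.25
tool_pos: [0.425, 0.1793, 0.1626]
ee_rot: [-0.017, 1.0, 0.0, 0.0]
contact_force: [0.7, 0.5, -0.6]
grip_width: 0.0232
gripper_force: 30.0
```

Call:
move_arm --plan '[0,0,0.04,0,0,0,1,0.009,-0.044,0.01,0,0,0,1,0.009,-0.044,0,0,0,0,1,0.009,-0.044,0,0,0,0,1,0.009,-0.044,0,0,0,0,1]'

```text
time_s: 24.75
tool_pos: [0.4614, 0.0018, 0.2115]
ee_rot: [-0.017, 1.0, 0.0, 0.001]
contact_force: [0.7, -0.0, -0.7]
grip_width: 0.0232
gripper_force: 30.0
```

Call:
move_arm --plan '[0.009,-0.044,0,0,0,0,1,0.009,-0.044,0,0,0,0,1,0.009,-0.044,0,0,0,0,1,0.009,-0.044,0,0,0,0,1,0,0,0,0,0,0,1]'

```text
time_s: 25.25
tool_pos: [0.4971, -0.1791, 0.2112]
ee_rot: [-0.013, 1.0, -0.002, 0.001]
contact_force: [-0.4, 0.8, -0.1]
grip_width: 0.0233
gripper_force: 30.0
```

Call:
move_arm --plan '[0,0,0,0,0,0,1]'

```text
time_s: 25.35
tool_pos: [0.497, -0.1733, 0.2107]
ee_rot: [-0.015, 1.0, 0.0, -0.0]
contact_force: [0.2, 1.0, 0.3]
grip_width: 0.0235
gripper_force: 30.0
```

Call:
move_arm --plan '[-0.004,-0.024,0,0,0,0,1,0,0,-0.02,0,0,0,1,0,0,-0.019,0,0,0,1,0,0,0,0,0,0,1,0,0,0,0,0,0,0.25]'

```text
time_s: 25.85
tool_pos: [0.4934, -0.1952, 0.1719]
ee_rot: [-0.018, 1.0, 0.0, -0.0]
contact_force: [-0.4, -0.1, -0.1]
grip_width: 0.0284
gripper_force: 0.0
```

Call:
move_arm --plan '[0,0,0,0,0,0,0.25,0,0,0,0,0,0,0.25,0,0,0,0,0,0,0.25,0,0,0.03,0,0,0,0.25,-0.03,0,0.03,0,0,0,0.25]'

```text
time_s: 26.35
tool_pos: [0.4653, -0.1959, 0.232]
ee_rot: [-0.018, 1.0, -0.0, -0.0]
contact_force: [0.1, -0.6, 0.1]
grip_width: 0.0331
gripper_force: 0.0
```

Call:
move_arm --plan '[-0.035,0.03,0.01,0,0,0,0.25,-0.035,0.03,0.01,0,0,0,0.25,-0.035,0.03,0.01,0,0,0,0.25,-0.02,0.03,0.01,0,0,0,0.25,0,0.03,0.01,0,0,0,0.25]'

```text
time_s: 26.85
tool_pos: [0.3359, -0.046, 0.2824]
ee_rot: [-0.016, 1.0, 0.0, 0.001]
contact_force: [0.6, 0.2, 0.0]
grip_width: 0.0328
gripper_force: 0.0
```

```bash
python3 - <<'E'
from h import *
print(ctrl.observe()['tool_pos'])
s=snapshot('side');a=s['img'];b=snapshot('top')['img']
im=np.hstack([cv2.resize(a[120:420,180:480],(400,400)),cv2.resize(b[150:300,350:500],(400,400))])
cv2.imwrite('pics/c4.png',im[:,:,::-1])
E
```

```text
[ 0.33586935 -0.04600766  0.28242039]
```

View pics/c4.png

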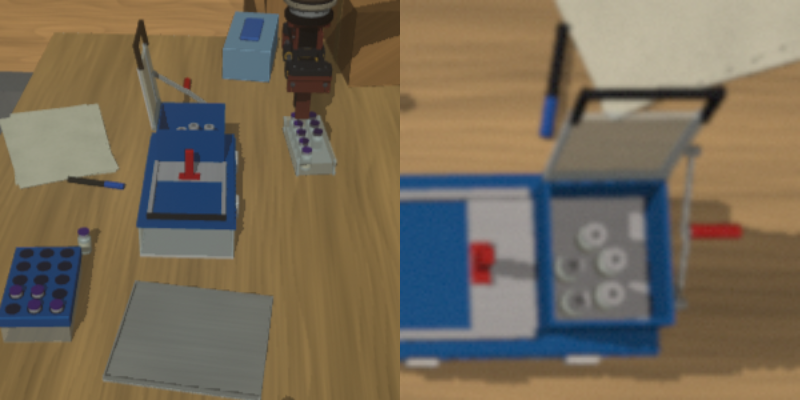

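All five vials stand in the chamber: right-crop (592,235), (612,260), (571,267), (610,294) and (577,301). The tray is empty. Next is the stay, with closed fingers and the gripper turned 90 degrees.

```bash
python3 - <<'E'
from h import *
print(ctrl.observe()['q'])
E
```

```text
[-0.12660083 -0.15851419  0.09938507  2.12860706  0.01622203  1.16664124
  1.57355535]
```

Call:
move_arm --plan '[0.015,-0.035,0.01,0,0,-0.143,1,0.02,-0.035,0.01,0,0,-0.143,1,0.02,-0.035,0,0,0,-0.143,1,0.02,-0.035,0,0,0,-0.143,1,0.02,-0.035,0,0,0,-0.143,1]'

```text
time_s: 27.45
tool_pos: [0.4338, -0.2241, 0.3016]
ee_rot: [0.337, 0.941, -0.0, 0.0]
contact_force: [0.4, 0.1, -0.7]
grip_width: 0.0006
gripper_force: 0.0
```

Call:
move_arm --plan '[0.02,-0.035,0,0,0,-0.143,1,0.02,-0.035,0,0,0,-0.143,1,0.02,-0.027,0,0,0,-0.143,1,0.02,0,0,0,0,-0.143,1,0.02,0,0,0,0,-0.143,1]'

```text
time_s: 27.95
tool_pos: [0.5333, -0.3209, 0.301]
ee_rot: [0.646, 0.763, -0.001, -0.0]
contact_force: [0.2, -0.2, -0.4]
grip_width: 0.0006
gripper_force: 0.0
```

Call:
move_arm --plan '[0.018,0,0,0,0,-0.143,1,0,0,0,0,0,0,1,0,0,0,0,0,0,1]'

```text
time_s: 28.25
tool_pos: [0.5507, -0.3192, 0.3009]
ee_rot: [0.695, 0.719, -0.001, -0.0]
contact_force: [-1.1, -0.9, 0.6]
grip_width: 0.0006
gripper_force: 0.0
```

Call:
move_arm --plan '[0,0,-0.03,0,0,0,1,0,0,-0.03,0,0,0,1,0,0,-0.02,0,0,0,1,0,0,-0.013,0,0,0,1,0,0,-0.006,0,0,0,1]'

```text
time_s: 28.75
tool_pos: [0.5502, -0.3189, 0.2018]
ee_rot: [0.696, 0.718, -0.0, -0.001]
contact_force: [0.3, -0.1, 0.4]
grip_width: 0.0003
gripper_force: 0.0
```

Call:
move_arm --plan '[0.004,0,-0.006,0,0,0,1,0.003,0,-0.006,0,0,0,1,0.003,0,-0.006,0,0,0,1,0.002,0,-0.006,0,0,0,1,0.001,0,-0.005,0,0,0,1]'

```text
time_s: 29.25
tool_pos: [0.5653, -0.3186, 0.1736]
ee_rot: [0.696, 0.718, 0.0, 0.001]
contact_force: [1.3, -0.2, 2.7]
grip_width: 0.0006
gripper_force: 1.4
```

Call:
move_arm --plan '[0.001,0,-0.003,0,0,0,1,0,0,0,0,0,0,1,0,0,0,0,0,0,1]'

```text
time_s: 29.55
tool_pos: [0.5644, -0.3185, 0.17]
ee_rot: [0.696, 0.718, -0.0, -0.001]
contact_force: [-0.2, -0.1, -0.4]
grip_width: 0.0005
gripper_force: 0.0
```

```bash
python3 - <<'E'
from h import *
o=ctrl.observe();print(o['tool_pos'],o['contact_force'])
s=snapshot('side');a=s['img'];b=snapshot('top')['img']
for c in('side','top'):
  for n in('stay_thumb','lid_bar'):print(c,n,[(np.round(r['location'],3),round(r['score'],2)) for r in place_of(c,n)[:2]])
im=np.hstack([cv2.resize(a[100:280,230:410],(400,400)),cv2.resize(b[150:300,350:500],(400,400))])
cv2.imwrite('pics/c5.png',im[:,:,::-1])
E
```

```text
[ 0.56440483 -0.31848823  0.16999441] [-0.22874674 -0.10148441 -0.38981247]
side stay_thumb [(array([ 0.565, -0.31 ,  0.157]), 0.63)]
side lid_bar [(array([ 0.573, -0.218,  0.339]), 0.78), (array([ 0.597, -0.216,  0.164]), 0.71)]
top stay_thumb [(array([ 0.56 , -0.313,  0.154]), 0.57)]
top lid_bar [(array([ 0.576, -0.22 ,  0.336]), 0.75), (array([ 0.6  , -0.213,  0.157]), 0.51)]
```

View pics/c5.png

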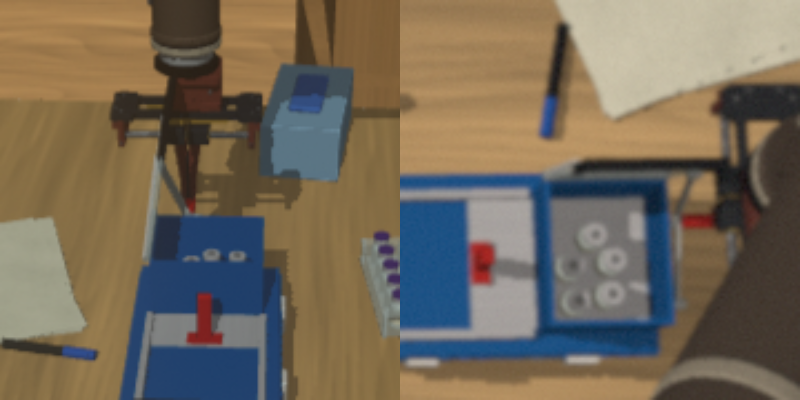

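The stay is folded and the lid leans slightly forward. The bar is at about (0.575,-0.217,0.337), so the lid is near 0.31 rad. The vials are still in the chamber. Next I go over the bar.

Call:
move_arm --plan '[0,0,0.046,0,0,0,1,0,0,0.046,0,0,0,1,0,0,0.046,0,0,0,0.5,0,0,0.046,0,0,0,0,0,0,0.046,0,0,0,-0.15]'

```text
time_s: 30.35
tool_pos: [0.5648, -0.3185, 0.4027]
ee_rot: [0.696, 0.718, 0.0, 0.0]
contact_force: [0.4, -0.1, -0.3]
grip_width: 0.0209
gripper_force: 0.0
```

Call:
move_arm --plan '[0.003,0.025,0,0,0,0,-0.15,0.003,0.035,0,0,0,0,-0.15,0.003,0.03,0,0,0,0,-0.15,0,0.013,0,0,0,0,-0.15,0,0,0,0,0,0,-0.15]'

```text
time_s: 30.85
tool_pos: [0.5746, -0.2138, 0.4006]
ee_rot: [0.695, 0.719, 0.0, -0.0]
contact_force: [-0.6, -0.6, -0.4]
grip_width: 0.0501
gripper_force: 0.0
```

```bash
python3 - <<'E'
from h import *
o=ctrl.observe();print(o['tool_pos'],o['grip_width'],o['q'])
for c in('side','top'):
  s=snapshot(c)
  for n in('lid_bar',):print(c,n,[(np.round(r['location'],3),round(r['score'],2)) for r in place_of(c,n)[:2]])
E
```

```text
[ 0.57463756 -0.21384468  0.40062027] 0.05007946999821408 [-0.07336318  0.31830285  0.49087169  1.38164784 -0.14935499  1.47825012
  0.44450766]
side lid_bar [(array([ 0.574, -0.216,  0.335]), 0.93)]
top lid_bar [(array([ 0.574, -0.218,  0.338]), 0.77)]
```

Call:
move_arm --plan '[0,0,-0.025,0,0,0,-0.15,0,0,-0.025,0,0,0,-0.15,0,0,-0.025,0,0,0,-0.15,0,0,0,0,0,0,-0.15,0,0,0,0,0,0,1]'

```text
time_s: 31.55
tool_pos: [0.5741, -0.2168, 0.3259]
ee_rot: [0.697, 0.717, -0.0, -0.0]
contact_force: [0.5, 0.3, 0.5]
grip_width: 0.0457
gripper_force: 0.0
```

Call:
move_arm --plan '[0,0,0,0,0,0,1,0,0,0,0,0,0,1,0,0,0,0,0,0,1,0,0,0,0,0,0,1,0,0,0,0,0,0,1]'

```text
time_s: 32.05
tool_pos: [0.5744, -0.2156, 0.3259]
ee_rot: [0.696, 0.718, 0.0, 0.0]
contact_force: [-0.8, 0.1, 0.9]
grip_width: 0.009
gripper_force: 30.0
```

Call:
move_arm --plan '[0,0,0,0,0,0,1]'

```text
time_s: 32.15
tool_pos: [0.5744, -0.2156, 0.3259]
ee_rot: [0.696, 0.718, 0.0, 0.0]
contact_force: [-0.2, 0.9, 3.1]
grip_width: 0.0089
gripper_force: 30.0
```

```bash
python3 - <<'E'
import numpy as np
th=np.radians(np.linspace(82.3,-0.5,26)); d=-.175*np.cos(th); z=.175*np.sin(th)
P=np.round(np.c_[d*.9994,d*.034,z],3); D=np.diff(P,axis=0)
for k in range(0,25,5): print([float(round(v,3)) for r in D[k:k+5] for v in (*r,0,0,0,1)])
E
```

```text
[-0.01, 0.0, -0.001, 0.0, 0.0, 0.0, 1.0, -0.01, 0.0, -0.002, 0.0, 0.0, 0.0, 1.0, -0.01, -0.001, -0.003, 0.0, 0.0, 0.0, 1.0, -0.01, 0.0, -0.004, 0.0, 0.0, 0.0, 1.0, -0.009, 0.0, -0.003, 0.0, 0.0, 0.0, 1.0]
[-0.009, -0.001, -0.005, 0.0, 0.0, 0.0, 1.0, -0.009, 0.0, -0.005, 0.0, 0.0, 0.0, 1.0, -0.008, 0.0, -0.005, 0.0, 0.0, 0.0, 1.0, -0.008, -0.001, -0.006, 0.0, 0.0, 0.0, 1.0, -0.008, 0.0, -0.007, 0.0, 0.0, 0.0, 1.0]
[-0.008, 0.0, -0.006, 0.0, 0.0, 0.0, 1.0, -0.007, 0.0, -0.008, 0.0, 0.0, 0.0, 1.0, -0.006, -0.001, -0.007, 0.0, 0.0, 0.0, 1.0, -0.007, 0.0, -0.008, 0.0, 0.0, 0.0, 1.0, -0.005, 0.0, -0.009, 0.0, 0.0, 0.0, 1.0]
[-0.006, 0.0, -0.008, 0.0, 0.0, 0.0, 1.0, -0.004, 0.0, -0.009, 0.0, 0.0, 0.0, 1.0, -0.004, 0.0, -0.01, 0.0, 0.0, 0.0, 1.0, -0.004, -0.001, -0.009, 0.0, 0.0, 0.0, 1.0, -0.003, 0.0, -0.01, 0.0, 0.0, 0.0, 1.0]
[-0.003, 0.0, -0.009, 0.0, 0.0, 0.0, 1.0, -0.002, 0.0, -0.01, 0.0, 0.0, 0.0, 1.0, -0.001, 0.0, -0.01, 0.0, 0.0, 0.0, 1.0, -0.001, 0.0, -0.01, 0.0, 0.0, 0.0, 1.0, 0.0, 0.0, -0.011, 0.0, 0.0, 0.0, 1.0]
```

Call:
move_arm --plan '[-0.01,0,-0.001,0,0,0,1,-0.01,0,-0.002,0,0,0,1,-0.01,-0.001,-0.003,0,0,0,1,-0.01,0,-0.004,0,0,0,1,-0.009,0,-0.003,0,0,0,1]'

```text
time_s: 32.65
tool_pos: [0.5242, -0.2171, 0.3121]
ee_rot: [0.696, 0.718, -0.0, 0.0]
contact_force: [4.6, -4.6, -6.3]
grip_width: 0.0091
gripper_force: 30.0
```

Call:
move_arm --plan '[-0.009,-0.001,-0.005,0,0,0,1,-0.009,0,-0.005,0,0,0,1,-0.008,0,-0.005,0,0,0,1,-0.008,-0.001,-0.006,0,0,0,1,-0.008,0,-0.007,0,0,0,1]'

```text
time_s: 33.15
tool_pos: [0.4824, -0.2183, 0.2841]
ee_rot: [0.696, 0.718, 0.0, -0.0]
contact_force: [-1.4, -0.1, 2.6]
grip_width: 0.0088
gripper_force: 30.0
```

Call:
move_arm --plan '[-0.008,0,-0.006,0,0,0,1,-0.007,0,-0.008,0,0,0,1,-0.006,-0.001,-0.007,0,0,0,1,-0.007,0,-0.008,0,0,0,1,-0.005,0,-0.009,0,0,0,1]'

```text
time_s: 33.65
tool_pos: [0.4495, -0.2193, 0.2458]
ee_rot: [0.696, 0.718, -0.0, -0.0]
contact_force: [0.2, 1.6, 0.7]
grip_width: 0.0094
gripper_force: 30.0
```

Call:
move_arm --plan '[0,0,0,0,0,0,1]'

```text
time_s: 33.75
tool_pos: [0.449, -0.2193, 0.2451]
ee_rot: [0.696, 0.718, -0.001, -0.001]
contact_force: [1.3, 1.5, -0.8]
grip_width: 0.0089
gripper_force: 30.0
```

Call:
move_arm --plan '[-0.006,0,-0.008,0,0,0,1,-0.004,0,-0.009,0,0,0,1,-0.004,0,-0.01,0,0,0,1,-0.004,-0.001,-0.009,0,0,0,1,-0.003,0,-0.01,0,0,0,1]'

```text
time_s: 34.25
tool_pos: [0.4292, -0.2201, 0.1997]
ee_rot: [0.696, 0.718, 0.0, -0.0]
contact_force: [2.6, 3.9, 0.6]
grip_width: 0.009
gripper_force: 30.0
```

Call:
move_arm --plan '[-0.003,0,-0.009,0,0,0,1,-0.002,0,-0.01,0,0,0,1,-0.001,0,-0.01,0,0,0,1,-0.001,0,-0.008,0,0,0,1,0,0,-0.006,0,0,0,1]'

```text
time_s: 34.75
tool_pos: [0.4229, -0.2203, 0.1568]
ee_rot: [0.696, 0.718, 0.0, 0.0]
contact_force: [3.3, 4.0, 0.1]
grip_width: 0.0091
gripper_force: 30.0
```

Call:
move_arm --plan '[0,0,-0.004,0,0,0,1,0,0,-0.003,0,0,0,1,0,0,0,0,0,0,1]'

```text
time_s: 35.05
tool_pos: [0.423, -0.2211, 0.1522]
ee_rot: [0.696, 0.718, 0.001, 0.001]
contact_force: [-4.5, 5.5, 26.1]
grip_width: 0.0093
gripper_force: 30.0
```

Bar at 0.163 with 26 N of push-back, so the lid is shut. I'll release the bar, lift off and check.

Call:
move_arm --plan '[0,0,0.002,0,0,0,0.3,0,0,0,0,0,0,0.3,0,0,0,0,0,0,0.3,0,0,0,0,0,0,0.3,0,0,0.02,0,0,0,0.3]'

```text
time_s: 35.55
tool_pos: [0.4206, -0.2201, 0.1706]
ee_rot: [0.696, 0.718, -0.001, -0.002]
contact_force: [-0.5, 0.6, -0.1]
grip_width: 0.0308
gripper_force: 0.0
```

Call:
move_arm --plan '[0,0,0.03,0,0,0,0.3,0,0,0.03,0,0,0,0.3,0,0,0.02,0,0,0,0,0,0.04,0,0,0,0,-0.1,0.03,0.03,0,0,0,0,-0.1]'

```text
time_s: 36.05
tool_pos: [0.4501, -0.1506, 0.2531]
ee_rot: [0.697, 0.717, 0.0, -0.0]
contact_force: [0.5, -0.5, -0.2]
grip_width: 0.0476
gripper_force: 0.0
```

```bash
python3 - <<'E'
from h import *
o=ctrl.observe();print(o['tool_pos'],o['grip_width'],o['contact_force'])
s=snapshot('side');a=s['img'];b=snapshot('top')['img']
for c in('side','top'):
  for n in('lid_bar','shutter_grip'):print(c,n,[(np.round(r['location'],3),round(r['score'],2)) for r in place_of(c,n)[:2]])
im=np.hstack([cv2.resize(a[100:340,210:450],(400,400)),cv2.resize(b[150:300,350:500],(400,400))])
cv2.imwrite('pics/c6.png',im[:,:,::-1])
E
```

```text
[ 0.45014756 -0.15062468  0.25313439] 0.04756256360489222 [ 0.51783906 -0.53270571 -0.20052815]
side lid_bar [(array([ 0.423, -0.223,  0.166]), 0.95)]
side shutter_grip [(array([ 0.527, -0.11 ,  0.13 ]), 0.91)]
top lid_bar []
top shutter_grip [(array([ 0.529, -0.112,  0.127]), 0.61)]
```

View pics/c6.png

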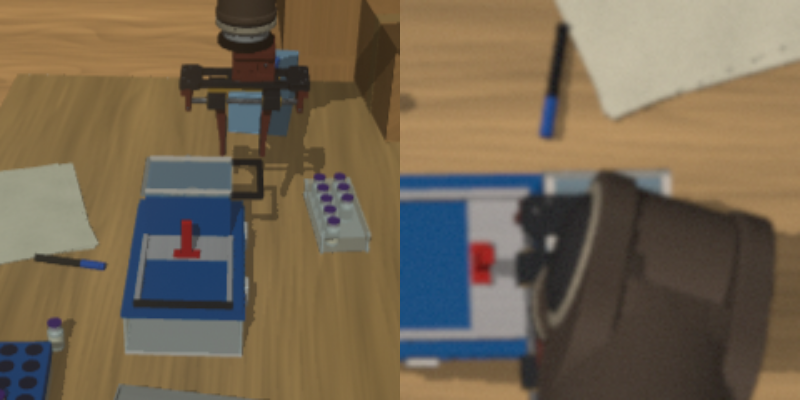

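The lid lies flat on the chamber: left-crop (190,175), with its bar at (248,177). The shutter grip is at (187,240), which is (0.529,-0.112). Next I grip the shutter.

Call:
move_arm --plan '[0.04,0.02,0,0,0,0,-0.1,0.04,0.019,0,0,0,0,-0.1,0,0,0,0,0,0,-0.1,0,0,0,0,0,0,-0.1]'

```text
time_s: 36.75
tool_pos: [0.5319, -0.1125, 0.2517]
ee_rot: [0.696, 0.718, -0.001, -0.0]
contact_force: [-0.4, -0.1, 0.1]
grip_width: 0.0485
gripper_force: 0.0
```

Call:
move_arm --plan '[0,0,-0.035,0,0,0,-0.1,0,0,-0.035,0,0,0,-0.1,0,0,-0.035,0,0,0,-0.1,0,0,-0.026,0,0,0,-0.1,0,0,0,0,0,0,-0.1]'

```text
time_s: 37.25
tool_pos: [0.5287, -0.1129, 0.1189]
ee_rot: [0.697, 0.717, -0.002, -0.002]
contact_force: [-0.5, 0.1, 1.3]
grip_width: 0.0485
gripper_force: 0.0
```

Call:
move_arm --plan '[0,0,0,0,0,0,1,0,0,0,0,0,0,1,0,0,0,0,0,0,1,0,0,0,0,0,0,1,0,0,0,0,0,0,1]'

```text
time_s: 37.75
tool_pos: [0.5294, -0.1119, 0.1221]
ee_rot: [0.696, 0.718, -0.001, -0.002]
contact_force: [-14.0, 0.3, 9.9]
grip_width: 0.0158
gripper_force: 30.0
```

Call:
move_arm --plan '[-0.001,0.015,0,0,0,0,1,-0.001,0.015,0,0,0,0,1,0,0.015,0,0,0,0,1,-0.001,0.015,0,0,0,0,1,0,0.015,0,0,0,0,1]'

```text
time_s: 38.25
tool_pos: [0.5269, -0.0389, 0.1221]
ee_rot: [0.697, 0.717, -0.002, -0.001]
contact_force: [-10.4, -8.5, 8.5]
grip_width: 0.0159
gripper_force: 30.0
```

Call:
move_arm --plan '[-0.001,0.015,0,0,0,0,1,0,0.012,0,0,0,0,1,-0.001,0.006,0,0,0,0,1,0,0.003,0,0,0,0,1,0,0,0,0,0,0,1]'

```text
time_s: 38.75
tool_pos: [0.5256, -0.0029, 0.1221]
ee_rot: [0.696, 0.718, -0.002, -0.0]
contact_force: [-7.4, -8.6, 6.1]
grip_width: 0.016
gripper_force: 30.0
```

Call:
move_arm --plan '[0,0,0,0,0,0,1,0,0,0,0,0,0,1,0,0,0,0,0,0,1,0,0,0,0,0,0,1,0,0,0,0,0,0,1]'

```text
time_s: 39.25
tool_pos: [0.5256, -0.0034, 0.1221]
ee_rot: [0.697, 0.717, -0.002, -0.0]
contact_force: [-6.2, -8.5, 5.3]
grip_width: 0.0154
gripper_force: 30.0
```

Call:
move_arm --plan '[0,0.003,0,0,0,0,1,0,0.002,0,0,0,0,1,0,0,0,0,0,0,1,0,0,0,0,0,0,1,0,0,0,0,0,0,1]'

```text
time_s: 39.75
tool_pos: [0.5256, -0.0016, 0.122]
ee_rot: [0.698, 0.716, -0.003, 0.001]
contact_force: [-7.1, -17.1, 6.1]
grip_width: 0.0159
gripper_force: 30.0
```

```bash
python3 - <<'E'
from h import *
s=snapshot('side');a=s['img'];b=snapshot('top')['img']
for n in('shutter_grip','vial1_mid','lid_bar'):print(n,[(np.round(r['location'],3),round(r['score'],2)) for r in place_of('side',n)[:6]])
im=np.hstack([cv2.resize(a[150:330,240:420],(400,400)),cv2.resize(b[190:300,310:500],(400,400))])
cv2.imwrite('pics/c7.png',im[:,:,::-1])
E
```

```text
shutter_grip []
vial1_mid []
lid_bar [(array([ 0.423, -0.221,  0.163]), 0.76)]
```

View pics/c7.png

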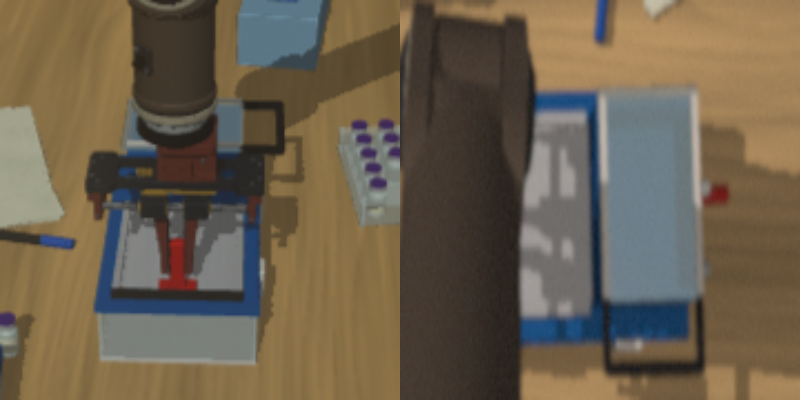

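The shutter is at its end stop, with the force up to 17 N. I see nothing left standing in the chamber through the lid. I'll hold another second, then let go.

Call:
move_arm --plan '[0,0,0,0,0,0,1,0,0,0,0,0,0,1,0,0,0,0,0,0,1,0,0,0,0,0,0,1,0,0,0,0,0,0,1]'

```text
time_s: 40.5
tool_pos: [0.5256, -0.0016, 0.122]
ee_rot: [0.698, 0.716, -0.003, 0.001]
contact_force: [-6.7, -16.2, 6.5]
grip_width: 0.0159
gripper_force: 30.0
```

Call:
move_arm --plan '[0,0,0,0,0,0,1,0,0,0,0,0,0,1,0,0,0,0,0,0,1,0,0,0,0,0,0,1,0,0,0,0,0,0,1]'

```text
time_s: 41.0
tool_pos: [0.5256, -0.0016, 0.122]
ee_rot: [0.698, 0.716, -0.003, 0.001]
contact_force: [-7.4, -16.3, 6.1]
grip_width: 0.0156
gripper_force: 30.0
```

Call:
move_arm --plan '[0,0,0,0,0,0,-1,0,0,0,0,0,0,-1,0,0,0,0,0,0,-1,0,0,0,0,0,0,-1,0,0,0,0,0,0,-1]'

```text
time_s: 41.5
tool_pos: [0.5274, 0.0049, 0.1216]
ee_rot: [0.696, 0.718, 0.0, 0.0]
contact_force: [0.6, -0.4, -0.3]
grip_width: 0.0528
gripper_force: 0.0
```

Call:
move_arm --plan '[0,0,0.04,0,0,0,-0.8,0,0,0.04,0,0,0,-0.8,0,0,0.04,0,0,0,-0.8,-0.04,0.02,0.02,0,0,0,-0.8,-0.04,0.02,0.02,0,0,0,-0.8]'

```text
time_s: 42.0
tool_pos: [0.4469, 0.0445, 0.2826]
ee_rot: [0.697, 0.717, 0.0, 0.001]
contact_force: [0.2, 1.6, 0.2]
grip_width: 0.0789
gripper_force: 0.0
```

Call:
move_arm --plan '[-0.03,0.03,0,0,0,0,-0.8,-0.03,0.03,0,0,0,0,-0.8,-0.03,0.03,0,0,0,0,-0.8,-0.01,0.03,0,0,0,0,-0.8,0,0,0,0,0,0,-0.8]'

```text
time_s: 42.5
tool_pos: [0.3457, 0.1678, 0.2819]
ee_rot: [0.694, 0.72, 0.001, -0.0]
contact_force: [-0.4, 0.0, -0.1]
grip_width: 0.0789
gripper_force: 0.0
```

```bash
python3 - <<'E'
from h import *
print(ctrl.observe()['contact_force'])
s=snapshot('side');a=s['img'];b=snapshot('top')['img']
for c in('side','top'):
  for n in('shutter_grip','vial1_mid','lid_bar'):print(c,n,[(np.round(r['location'],3),round(r['score'],2)) for r in place_of(c,n)[:6]])
im=np.hstack([cv2.resize(a[150:330,240:420],(400,400)),cv2.resize(b[190:300,310:500],(400,400))])
cv2.imwrite('pics/c8.png',im[:,:,::-1])
E
```

```text
[-0.39610497  0.00157316 -0.10418551]
side shutter_grip [(array([ 0.526, -0.112,  0.131]), 0.8)]
side vial1_mid []
side lid_bar [(array([ 0.426, -0.22 ,  0.161]), 0.95), (array([ 0.732, -0.197,  0.001]), 0.73)]
top shutter_grip [(array([ 0.53 , -0.113,  0.128]), 0.89)]
top vial1_mid []
top lid_bar [(array([ 0.423, -0.224,  0.165]), 0.83)]
```

View pics/c8.png

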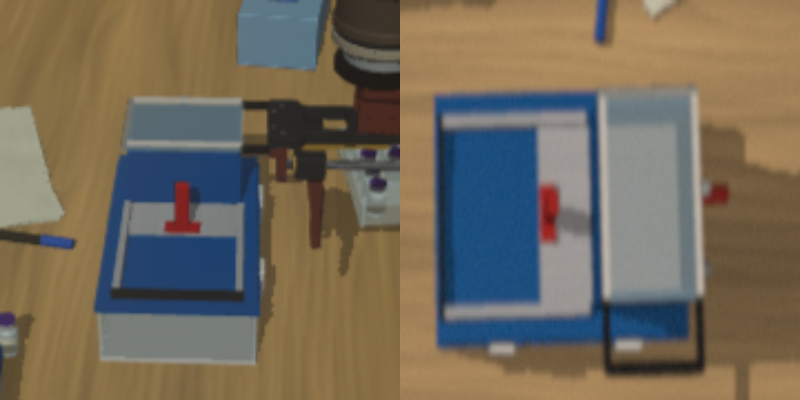

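The shutter is home: its grip is at right-crop (550,213), measured at (0.528,-0.112). Through the clear lid at (645,200) the chamber floor is empty, and the lid is shut. I'm handing in.

```bash
python3 -c "
from h import *
print(ctrl.close_job())"
```

```text
the job is handed in; nothing more can be done
None
```

Job handed in with no verdict returned: all five spent vials went into the chamber and it looked empty through the lid after the shutter was opened (the bin itself was not seen), the lid was lowered shut by its bar, and the shutter, let go at its end stop, is back home.

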